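# Line up a loose plummer block with a long plug gauge

### The job

Lift the long chromed plug gauge out of its walnut cradle by the handle and thread it nose first through the grey finger-tight plummer block of the lining-up stand and on through the black fixed block: the grey block stands out of line, so feel for its bore and draw it into line with the gauge. Slide the gauge fully home, shoulder against the grey block and lying straight in the line of the fixed bore, then let go of it. It is a finished gauge, so ease it in with a light hand and never force it, and leave everything else on the desk where it is.

Things in the scene. Friction and masses are not known exactly. Their poses are not given: they have to be found in the camera images.
- bar_grip (a point): Long chromed plug gauge, 0.25 to 0.5 kg, lying level in a walnut cradle: a bright round bar 14 mm diameter, 125 mm long, and behind it a dark knurled handle 22 mm diameter, 84 mm long, that ends in a flat shoulder. Point: on the axis at the handle's centre, 42 mm behind the shoulder, 43 mm above the desk at the start. Own x: along the gauge, handle to nose; z up at the start. It balances about at the shoulder.
- bar_shoulder (a point): The same gauge: centre of the handle's shoulder, where the handle steps down to the bar; axes as at bar_grip.
- bar_nose (a point): The same gauge: centre of the nose, the bar's flat end, 125 mm ahead of the shoulder. The nose is bevelled over its last 2.5 mm, from 14 mm down to 11 mm diameter.
- cradle: Walnut cradle that the gauge lies in, immovable: base 200 by 60 by 10 mm, two V rests at most 48 mm tall, one under the handle's rear 12 mm, one under the bar 84 mm ahead of the shoulder; between them the handle is free on both sides and below. Origin: centre of its underside; x along the gauge.
- stand: Lining-up stand, immovable: cast iron bedplate 170 mm along its bore line (own x), 156 mm across (own y), 24 mm thick, with two plummer blocks on it: a grey loose one on the entry side and a black fixed one beyond. Each: foot 116 mm wide, round head 52 mm, brass oiler on top 33 mm above the bore line. A flat steel bar 8 mm thick is fixed between them. Origin: centre of the bedplate's underside.
- entry (a point): Fixed point of the stand on the black block's bore line, 86 mm above the desk, in the plane of the grey block's outer face. Own x: horizontal, the way the gauge goes in; y across; z up. Behind the face is the grey block, 24 mm thick, its bore 15.5 mm diameter, parallel to x at this height, but 4 to 13 mm off this point along y, to one side or the other: not given, must be found.
- fixed_bore (a point): Fixed point of the stand: centre of the mouth of the black block's bore, 70 mm along x from the entry point (46 mm past the grey block's inner face); axes as there. Bore 15.5 mm diameter, 30 mm long. With the gauge home the nose stands 55 mm past this mouth. The grey block, held finger-tight by brass wing nuts in slotted feet, slides along y only, at about 4 N, and can go 6 mm past the line.
- caliper: Bystander: brass roll caliper lying flat, about 180 mm long and 150 mm wide, 9 mm thick; origin at the pivot on the desk.
- paperweight: Bystander: round cast iron paperweight with a knob, 72 mm diameter, 49 mm tall; origin at the centre of its underside.
- protractor: Bystander: steel protractor lying flat, 150 mm base, 4 mm thick; origin under the middle of its base.
- ring_gauge: Bystander: chromed ring gauge lying flat, 60 mm outside, 36 mm inside, 18 mm tall; origin at the centre of its underside.
- spanner: Bystander: steel spanner lying flat, 160 mm long; origin about its middle.
- template: Bystander: flat blued roll-pass template with two notches, 110 by 60 by 4 mm; origin near its middle.
- plug1: Bystander: short chromed plug gauge, 24 mm diameter at the handle, 120 mm tall, upright in a hole of a fixed walnut block (70 by 150 by 50 mm), its top 134 mm above the desk; origin at the centre of its foot.
- plug2: Bystander: a second plug gauge like it in the same block, 76 mm away.
Not all that is in view belongs to the job. What is shaped like the stand but green or white is not meant. Of the things that look like the part that bears bar_grip, the larger one is meant.

How it is judged:
On the way, in this order (a step that is already met when the one before it is completed fails the run):
1. the nose of the gauge is inside the grey loose block's bore, at least 12 mm in (x of bar_nose in the frame of entry above 0.012 m and y of bar_nose in the frame of entry between -0.016 and 0.016 m and z of bar_nose in the frame of entry between -0.004 and 0.004 m), for 0.1 s.
2. the nose is inside the black fixed block's bore, at least 10 mm in (x of bar_nose in the frame of fixed_bore above 0.01 m and y of bar_nose in the frame of fixed_bore between -0.003 and 0.003 m and z of bar_nose in the frame of fixed_bore between -0.003 and 0.003 m), for 0.1 s.
At the end, for the whole second after the job is handed in: The gauge lies through both blocks, shoulder within 3 mm of the grey block's entry face, shoulder and nose within 3 mm of the fixed bore line sideways and in height, its axis within 0.035 rad of that line, at rest and released (x of bar_shoulder in the frame of entry between -0.003 and 0.003 m and y of bar_shoulder in the frame of entry between -0.003 and 0.003 m and z of bar_shoulder in the frame of entry between -0.003 and 0.003 m and x of bar_nose in the frame of fixed_bore above 0.05 m and y of bar_nose in the frame of fixed_bore between -0.003 and 0.003 m and z of bar_nose in the frame of fixed_bore between -0.003 and 0.003 m and angle between the x axis of bar_grip and the x axis of entry, either way round below 0.035 rad and linear speed of bar below 0.01 m/s); the robot touches nothing.
It fails at once if the gauge is forced: more than 35 N between the gauge and the stand with its blocks (contact force between bar and stand above 35 N or contact force between bar and loose_block above 35 N).
It fails at once if a bystander is moved more than 15 mm (distance of any of caliper, paperweight, protractor, ring_gauge, spanner, template, plug1, plug2 from where it was at the start of the episode above 0.015 m).
It also fails if it takes over 72 s, if anything falls off the work surface, if the arm or the gripper's body presses on something with over 40 N, if the wrist force passes 120 N, or if a joint passes its speed limit or range.

### The arm

A 7-joint arm with a two-finger parallel gripper is mounted at the origin on the work surface. World frame = base frame: x ahead of the robot, y to its left, z up, the work surface at z = 0. Lengths are in m, angles in rad, forces in N, time in s.
With the tool pointing down it reaches from about 0.4 to 0.875 m from the base axis. Payload 19.3 kg.
Tool frame: the origin (TCP) lies where the fingers leave the gripper's body, on its centre line; the fingertips stand bot.tip_reach ahead of it and the grasp point (between the pads) lies 54 mm ahead of it (bot.tip_reach is the distance from the TCP to the fingertips, in m); z points along the fingers, y is the line along which they close (so a half turn about z gives the same grasp; the last joint's range is limited). The gripper opens to 85 mm and grips with 20 to 120 N. Pads are 22 mm wide; open, the fingers measure 114 mm over their backs; the gripper's body (76 mm by 85 mm) begins 54 mm behind the grasp point. The pads swing forward as they close: fully open they stand 13 mm farther back than shut.
Start: joints at [-1.196, 0.521, -0.036, 1.599, 0.021, 1.021, -0.113], TCP at [0.269, 0.564, 0.304] pointing down, gripper open.
Joint ranges: [-2.91, 2.91], [-0.3, 2.13], [-1.5, 1.42], [0.17, 2.43], [-1.26, 4.41], [0.16, 1.93], [-2.52, 2.52]. Speed limits (rad/s): [1.89, 1.89, 2.39, 2.39, 3.01, 3.01, 3.01].

### API

Orientations are given as [roll, pitch, yaw] about the fixed x, y, z axes, in that order (R = Rz(yaw) Ry(pitch) Rx(roll)).
In Python, from workcell import bot gives the robot as it stands. The module is installed in compiled form; this text tells all that it offers.
- The arm moves only by the shell command python3 -m jog 'ROWS' [FORCE]. ROWS is JSON, a list that holds one entry, the list of rows, each a list of 7 numbers: the shift along the tool's x, y, z in mm, then the turn, a rotation vector about the tool's x, y, z in rad, then the opening, from 0 (shut) to 1 (fully open). In form: [[[tx, ty, tz, wx, wy, wz, fingers], ...]]. A call has 1 to 5 rows; each row shifts and turns the commanded pose from where the row before left it, along the tool's axes as they then stand; what a row does not reach is not made up. A row lasts 1/10 s, in which the tool goes at most 50 mm and 8.59 degrees, less where a joint would pass 70% of its speed; a pose out of reach is approached as far as the arm can. A call is refused whole if a number of a shift passes 50 or a number of a turn 0.15, either way. A call with a gripper value outside its range is refused whole. The fingers move at their own pace and stop on an object; FORCE is the grip in N (left out, the last holds). Time passes only in rows, so rows that do not move let the fingers close. It gives the time, the measured TCP pose, the force, the opening and the grip force at its end, in the units of the state.
- bot.observe(): the state, without advancing time (a new reading comes with each control period).
- bot.grab_frame(name): name is "scene" or "side" or "wrist"; returns a dict with "img" (384x512x3 uint8, red, green, blue), "intrinsics" (3x3 intrinsics, pixels), "R" (3x3) and "t" (3): a world point X has camera coordinates R X + t; the wrist camera has in their place "tool_from_camera" (4x4, takes a point from camera to tool coordinates, whose origin is the TCP and whose axes are the flange's). Camera axes: x right, y down, z forward; pixel columns grow to the right and rows downward; lengths in m; the calibration is good to about 2 mm. The wrist camera is an equidistant fisheye: a pixel r from the principal point sees the ray r / f radians off the axis. A picture is of the moment at which its call begins: read the wrist's pose just before it. There is no depth.
- bot.job_done(): hands the job in; it is judged then, once.
Trained networks look in a picture, given as the dict that the camera call returned (one of the last four; its "shot" number tells which), for a name from the list of things; names that differ only in an ending like _2 or _b are one class to them, and where a whole thing is asked for, a point or a joint stands for the part that bears it (a point fixed in the world has none). Each returns a list of dicts, best first, with "conf" (0 to 1); they miss things now and then, are a little off and sometimes report something else, mostly with a low value. They report only what shows in the picture. A call takes as long as a camera call. They do not tell look-alikes from the thing itself.
- bot.trace(query, picture): "region" (384x512 bool, what is visible of it).
- bot.spot_point(query, picture): "xyz" ([x, y, z] in m, in world coordinates, good to about 4 mm: a listed point, or the origin of a listed thing).
The state is a dict: "clock": time; "qpos": joint angles; "qd": joint speeds; "joint_efforts": joint torques, N m; "position": TCP position; "tool_rot": TCP orientation; "force": force on the tool from outside, world axes, zero at the start; "moment": the same for the moment, N m; "grip_width": finger opening in m; "finger_force": force on a finger pad.
Only numpy, scipy, OpenCV 4.12 (cv2) and the standard library are available. Lean on these libraries where they do the work, as an engineer would, in place of code of your own. Each camera call takes 0.05 s, during which the arm holds its last target. There are 200 camera calls.

## Working session

There is one attempt and no reset: what is moved stays moved. The work goes in short steps, Python scripts to look and compute and a shell command to move; the robot and the scene stay as the last step left them, time stands still between calls to the robot, and variables do not carry over. Pictures are saved under pics/ and viewed, at most 10 in all, crops included, and the job is handed in when it is done.

```bash
mkdir -p pics; cat > h.py <<'E'
import numpy as np, cv2
from workcell import bot
from scipy.spatial.transform import Rotation as Ro
def save(p,n): cv2.imwrite('pics/'+n,p['img'][:,:,::-1])
def proj(p,X):
    c=p['R']@np.array(X)+p['t']; u=p['intrinsics']@c; return u[:2]/u[2]
E
python3 - <<'E'
from h import *
o=bot.observe(); print(o['clock'],o['position'],o['tool_rot'],o['force'],o['grip_width'],bot.tip_reach)
ims=[]
for n in ['scene','side']:
    p=bot.grab_frame(n); ims.append(p['img'])
    for q in ['bar_grip','bar_shoulder','bar_nose','entry','fixed_bore','stand','cradle']:
        for d in bot.spot_point(q,p)[:3]: print(n,q,round(d['conf'],2),np.round(d['xyz'],4),np.round(proj(p,d['xyz'])))
cv2.imwrite('pics/a.png',cv2.resize(np.vstack(ims),(800,1200))[:, :, ::-1][:600]); cv2.imwrite('pics/b.png',cv2.resize(ims[1],(800,600))[:, :, ::-1])
E
```

```text
0.0 [0.26885568 0.56393965 0.30330708] [-3.14043411e+00  8.05525798e-05  2.69678771e+00] [-0.21308677  0.39259006 -0.40650702] 0.0853317171385619 0.0726
scene bar_grip 0.62 [0.354  0.4627 0.0069] [398. 180.]
scene bar_grip 0.61 [0.4629 0.3299 0.0423] [365. 188.]
scene bar_shoulder 0.84 [0.4766 0.2875 0.0437] [351. 190.]
scene bar_shoulder 0.62 [0.3326 0.4793 0.0074] [402. 176.]
scene bar_nose 0.64 [0.518  0.1635 0.0426] [311. 196.]
scene bar_nose 0.46 [0.2433 0.5248 0.0081] [409. 163.]
scene entry 0.9 [0.2642 0.3057 0.086 ] [350. 144.]
scene entry 0.88 [ 0.4894 -0.0212  0.083 ] [250. 178.]
scene entry 0.72 [ 0.3082 -0.3249  0.0857] [165. 145.]
scene fixed_bore 0.89 [0.2477 0.2312 0.0862] [328. 142.]
scene fixed_bore 0.69 [ 0.3084 -0.3947  0.0835] [145. 145.]
scene fixed_bore 0.63 [ 0.5072 -0.09    0.0844] [226. 180.]
scene stand 0.95 [ 0.3069 -0.3731 -0.0013] [155. 166.]
scene stand 0.8 [ 0.5005 -0.0699  0.0008] [234. 201.]
scene stand 0.56 [0.2519 0.2517 0.0005] [331. 164.]
scene cradle 0.68 [0.4781 0.2744 0.0008] [345. 201.]
side bar_grip 0.6 [0.353  0.4627 0.0097] [145. 182.]
side
[... 347 characters left out ...]
nose 0.71 [0.244  0.5276 0.0086] [111. 185.]
side bar_nose 0.37 [ 0.5063 -0.07    0.0019] [265. 245.]
side entry 0.71 [ 0.4953 -0.0182  0.083 ] [252. 218.]
side entry 0.63 [ 0.3061 -0.3234  0.0822] [265. 322.]
side entry 0.59 [0.2581 0.3055 0.0865] [134. 196.]
side fixed_bore 0.88 [0.2497 0.2307 0.0886] [141. 208.]
side fixed_bore 0.84 [ 0.5045 -0.092   0.0896] [269. 229.]
side fixed_bore 0.64 [ 0.313 -0.398  0.09 ] [289. 342.]
side stand 0.81 [0.2501 0.2529 0.0006] [144. 225.]
side stand 0.57 [ 0.506  -0.068   0.0025] [265. 245.]
side stand 0.55 [ 0.305  -0.3727 -0.0049] [278. 358.]
side cradle 0.74 [ 0.482   0.2707 -0.0032] [202. 196.]
side cradle 0.49 [ 0.7498  0.1737 -0.0019] [276. 181.]
```

View pics/a.png

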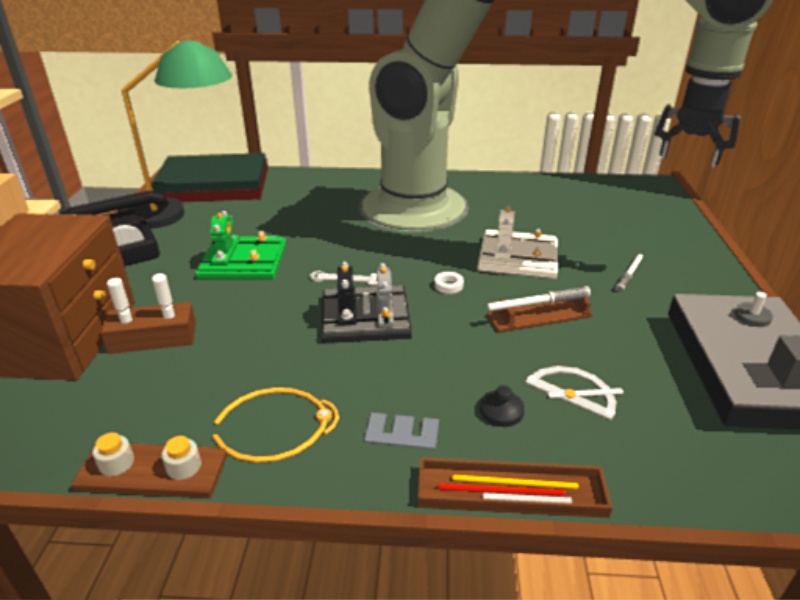

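View pics/b.png

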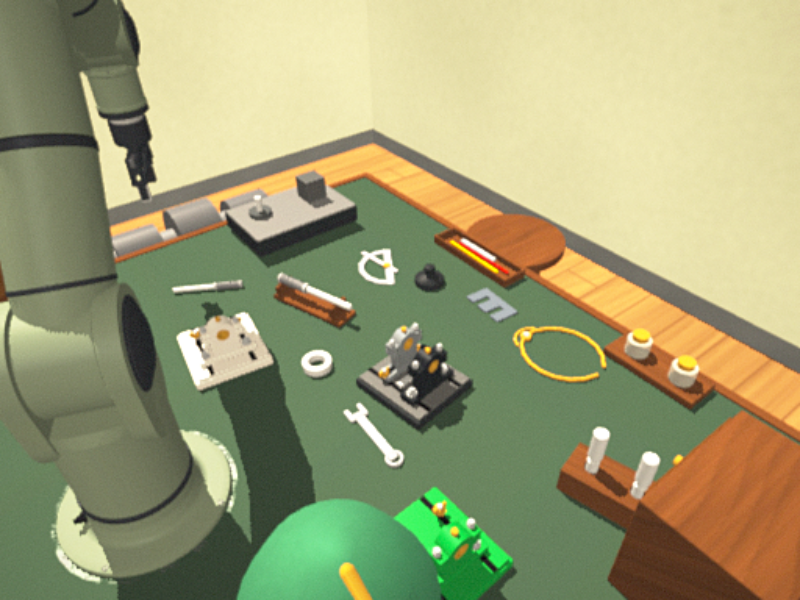

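Three stands: white at (518,240), green at (240,245), and grey/black at (365,300) in the scene picture. The grey/black one fits. Two gauges: a small one loose at (628,272) and the large one in the walnut cradle at (540,300), which is meant. I'll move over its handle and confirm in a close crop.

```bash
python3 -m jog '[[[-46,-22,0,0,0,0,1],[-46,-22,0,0,0,0,1],[-46,-22,0,0,0,0,1],[-46,-22,0,0,0,0,1],[-46,-22,0,0,0,0,1]]]' ; python3 -m jog '[[[-40,-20,15,0,0,0.13,1],[0,0,0,0,0,0.13,1],[0,0,0,0,0,0.13,1],[0,0,0,0,0,0.13,1],[0,0,0,0,0,0.13,1]]]'; python3 -m jog '[[[0,0,0,0,0,0.13,1],[0,0,0,0,0,0,1],[0,0,0,0,0,0,1]]]'
cat >> h.py <<'E'
def Tw(o):
    T=np.eye(4); T[:3,:3]=Ro.from_euler('xyz',o['tool_rot']).as_matrix(); T[:3,3]=o['position']; return T
def wgrab():
    o=bot.observe(); p=bot.grab_frame('wrist'); return o,p,Tw(o)@p['tool_from_camera']
def wpix(p,T,X):
    c=np.linalg.inv(T)@np.append(X,1); K=p['intrinsics']; r=np.hypot(c[0],c[1]); th=np.arctan2(r,c[2])
    return np.array([K[0,2]+K[0,0]*th*c[0]/r, K[1,2]+K[1,1]*th*c[1]/r])
def wray(p,T,uv):
    K=p['intrinsics']; a=(uv[0]-K[0,2])/K[0,0]; b=(uv[1]-K[1,2])/K[1,1]; th=np.hypot(a,b)
    d=np.array([a/th*np.sin(th),b/th*np.sin(th),np.cos(th)]); return T[:3,3],T[:3,:3]@d
def atz(p,T,uv,z):
    o,d=wray(p,T,uv); return o+d*(z-o[2])/d[2]
E
python3 - <<'E'
from h import *
o,p,T=wgrab(); print(o['clock'],o['position'],o['tool_rot'],o['force']); print(p['intrinsics'],p['tool_from_camera'])
for q in ['bar_grip','bar_shoulder','bar_nose','entry','fixed_bore']:
    for d in bot.spot_point(q,p)[:3]: print(q,round(d['conf'],2),np.round(d['xyz'],4),np.round(wpix(p,T,d['xyz'])))
cv2.imwrite('pics/c.png',cv2.resize(p['img'],(768,576))[:, :, ::-1])
E
```

```text
clock: 1.3
position: [0.4271, 0.3681, 0.3041]
tool_rot: [3.141, 0.0, 2.697]
force: [1.2, 0.8, -1.0]
grip_width: 0.0854
finger_force: 0.0
clock: 1.8
position: [0.4537, 0.3344, 0.289]
tool_rot: [3.141, -0.0, 2.041]
force: [0.4, -0.2, -0.0]
grip_width: 0.0851
finger_force: 0.0
clock: 2.1
position: [0.4535, 0.3346, 0.2889]
tool_rot: [3.142, 0.0, 1.921]
force: [0.4, 0.2, 0.4]
grip_width: 0.0858
finger_force: 0.0
2.1 [0.45351696 0.33463285 0.2889152 ] [3.14154607e+00 1.10028658e-04 1.92107656e+00] [0.40097726 0.16873033 0.40176508]
[[297.31863964   0.         251.69595108]
 [  0.         297.31863964 193.93264597]
 [  0.           0.           1.        ]] [[-4.31198624e-04 -9.58957379e-01 -2.83549924e-01  7.20592162e-02]
 [ 9.99999884e-01 -4.73988486e-04  8.23000842e-05  2.50492916e-04]
 [-2.13321672e-04 -2.83549855e-01  9.58957472e-01 -7.02297788e-02]
 [ 0.00000000e+00  0.00000000e+00  0.00000000e+00  1.00000000e+00]]
bar_grip 0.82 [0.3534 0.4641 0.0084] [209.  40.]
bar_grip 0.8 [0.4632 0.3235 0.0382] [256. 186.]
bar_shoulder 0.86 [0.3274 0.4795 0.007 ] [193.  23.]
bar_shoulder 0.79 [0.4735 0.2845 0.0462] [253. 222.]
bar_nose 0.9 [0.5156 0.1692 0.0435] [253. 307.]
entry 0.56 [0.2561 0.304  0.088 ] [ 66. 151.]
fixed_bore 0.82 [0.2489 0.2326 0.0834] [ 55. 207.]
```

View pics/c.png

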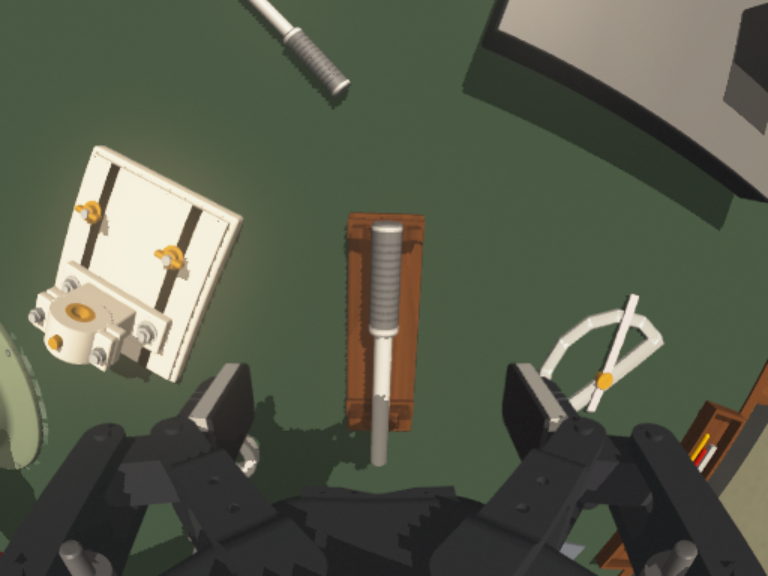

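The large gauge lies in the walnut cradle with its handle at (387,275) and nose at (378,462). It's clearly bigger than the loose one at (320,60). Next I get its axis from the trace mask.

```bash
python3 - <<'E'
from h import *
o,p,T=wgrab()
for d in bot.trace('bar_grip',p)[:3]:
    m=d['region']; ys,xs=np.nonzero(m); print(d['conf'],m.sum(),xs.min(),xs.max(),ys.min(),ys.max())
    if abs(xs.mean()-255)<20:
        L=[]
        for y in range(ys.min()+3,ys.max()-2,3):
            r=xs[ys==y]; L.append(atz(p,T,((r.min()+r.max())/2,y),.043)[:2])
        L=np.array(L); c=L.mean(0); u=np.linalg.svd(L-c)[2][0]; u*=-np.sign(u[1]); print('yaw',np.degrees(np.arctan2(u[1],u[0])),'c',c,u)
        g=np.array([.462,.326]); 
        print('proj grip',c+u*((g-c)@u))
        for y in (ys.min(),ys.max()): print('end',y,atz(p,T,(xs[ys==y].mean(),y),.043))
        row=lambda y:(xs[ys==y].max()-xs[ys==y].min()+1); print([(y,row(y)) for y in range(ys.min(),ys.max(),4)])
E
```

```text
0.84 2701 245 267 146 310
yaw -71.57500217136285 c [0.47941829 0.27461154] [ 0.316063   -0.94873821]
proj grip [0.46226888 0.32608958]
end 146 [0.44591149 0.36556333 0.043     ]
end 310 [0.51689972 0.16324622 0.043     ]
[(146, np.int64(8)), (150, np.int64(22)), (154, np.int64(22)), (158, np.int64(21)), (162, np.int64(21)), (166, np.int64(21)), (170, np.int64(21)), (174, np.int64(21)), (178, np.int64(21)), (182, np.int64(22)), (186, np.int64(22)), (190, np.int64(22)), (194, np.int64(21)), (198, np.int64(20)), (202, np.int64(21)), (206, np.int64(21)), (210, np.int64(21)), (214, np.int64(21)), (218, np.int64(20)), (222, np.int64(18)), (226, np.int64(13)), (230, np.int64(12)), (234, np.int64(12)), (238, np.int64(13)), (242, np.int64(14)), (246, np.int64(14)), (250, np.int64(13)), (254, np.int64(13)), (258, np.int64(12)), (262, np.int64(12)), (266, np.int64(13)), (270, np.int64(13)), (274, np.int64(13)), (278, np.int64(12)), (282, np.int64(11)), (286, np.int64(11)), (290, np.int64(12)), (294, np.int64(12)), (298, np.int64(13)), (302, np.int64(13)), (306, np.int64(12))]
0.72 1008 166 233 0 63
```

```bash
python3 -m jog '[[[-13,5.4,30,0,0,0.029,1],[0,0,45,0,0,0,1],[0,0,45,0,0,0,1],[0,0,30,0,0,0,1],[0,0,0,0,0,0,1]]]'
python3 - <<'E'
from h import *
o,p,T=wgrab(); print(o['clock'],o['position'],o['tool_rot'],o['force'])
for q in ['bar_grip','bar_shoulder','bar_nose']:
    for d in bot.spot_point(q,p)[:2]: print(q,round(d['conf'],2),np.round(d['xyz'],4),np.round(wpix(p,T,d['xyz'])))
for d in bot.trace('bar_grip',p)[:2]:
    m=d['region']; ys,xs=np.nonzero(m); print(d['conf'],m.sum(),xs.min(),xs.max(),ys.min(),ys.max())
    L=np.array([atz(p,T,((xs[ys==y].min()+xs[ys==y].max())/2,y),.043)[:2] for y in range(ys.min()+4,ys.max()-4,3)])
    c=L.mean(0); u=np.linalg.svd(L-c)[2][0]; u*=-np.sign(u[1]); print('yaw',np.arctan2(u[1],u[0])+np.pi,'lateral of tcp',np.cross(u,o['position'][:2]-c))
    print([(y,xs[ys==y].min(),xs[ys==y].max()) for y in range(ys.min(),ys.max(),5)])
save(p,'d.png')
E
```

```text
clock: 3.0
position: [0.4617, 0.323, 0.1356]
tool_rot: [-3.136, 0.002, 1.888]
force: [1.0, -0.7, 0.3]
grip_width: 0.0854
finger_force: 0.0
3.0 [0.46173073 0.32302416 0.13558466] [-3.13617176e+00  2.19352155e-03  1.88816627e+00] [ 0.95617651 -0.73600002  0.34186041]
bar_grip 0.8 [0.4574 0.3208 0.0405] [244. 231.]
bar_shoulder 0.69 [0.4769 0.2888 0.0413] [258. 283.]
0.7 5650 235 275 158 328
yaw 1.8946503999862299 lateral of tcp -0.001794059506927069
[(158, np.int64(246), np.int64(264)), (163, np.int64(236), np.int64(274)), (168, np.int64(235), np.int64(274)), (173, np.int64(236), np.int64(274)), (178, np.int64(236), np.int64(274)), (183, np.int64(236), np.int64(274)), (188, np.int64(236), np.int64(274)), (193, np.int64(236), np.int64(274)), (198, np.int64(236), np.int64(274)), (203, np.int64(236), np.int64(274)), (208, np.int64(236), np.int64(273)), (213, np.int64(236), np.int64(273)), (218, np.int64(237), np.int64(273)), (223, np.int64(237), np.int64(273)), (228, np.int64(237), np.int64(273)), (233, np.int64(237), np.int64(273)), (238, np.int64(237), np.int64(273)), (243, np.int64(238
[... 282 characters left out ...]
, np.int64(238), np.int64(273)), (288, np.int64(239), np.int64(272)), (293, np.int64(242), np.int64(268)), (298, np.int64(245), np.int64(265)), (303, np.int64(246), np.int64(265)), (308, np.int64(246), np.int64(264)), (313, np.int64(246), np.int64(264)), (318, np.int64(246), np.int64(263)), (323, np.int64(246), np.int64(263))]
0.67 363 174 208 0 16
yaw 2.059074534946582 lateral of tcp 0.009729414617216096
[(0, np.int64(174), np.int64(208)), (5, np.int64(179), np.int64(206)), (10, np.int64(185), np.int64(202)), (15, np.int64(190), np.int64(196))]<stdin>:8: DeprecationWarning: Arrays of 2-dimensional vectors are deprecated. Use arrays of 3-dimensional vectors instead. (deprecated in NumPy 2.0)
```

View pics/d.png

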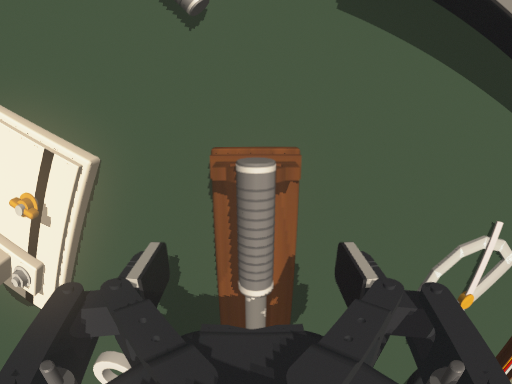

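```bash
python3 - <<'E'
from h import *
o,p,T=wgrab(); Ti=np.linalg.inv(Tw(o)); print(o['position'],o['tool_rot'])
for uv,z in [((255,160),.054),((255,290),.0535),((255,293),.043)]:
    X=atz(p,T,uv,z); print(np.round(X,4),np.round((Ti@np.append(X,1))[:3]*1000,1))
E
```

```text
[0.46380753 0.32459446 0.1407704 ] [ 3.13910333e+00 -1.04739949e-03  1.88772040e+00]
[0.452  0.3677 0.054 ] [44.6  2.  86.8]
[0.4781 0.2892 0.0535] [-38.1   2.3  87.2]
[0.4813 0.2799 0.043 ] [-48.    2.5  97.7]
```

```bash
python3 -m jog '[[[3,2,22,0,0,-0.006,1],[0,0,21.5,0,0,0,1],[0,0,0,0,0,0,1],[0,0,0,0,0,0,0],[0,0,0,0,0,0,0]]]' 90;python3 -m jog '[[[0,0,0,0,0,0,0],[0,0,0,0,0,0,0],[0,0,0,0,0,0,0],[0,0,0,0,0,0,0]]]'; python3 -c "
from h import *
o=bot.observe();print(o['tool_rot'],o['force'],o['moment'])"
```

```text
clock: 3.8
position: [0.4646, 0.3278, 0.0968]
tool_rot: [3.14, -0.001, 1.894]
force: [-0.1, -0.0, -0.3]
grip_width: 0.059
finger_force: 0.0
clock: 4.2
position: [0.4624, 0.3272, 0.0959]
tool_rot: [-3.138, 0.0, 1.894]
force: [-15.0, -4.4, 20.1]
grip_width: 0.0202
finger_force: 87.2
[-3.13793918e+00  1.40399526e-04  1.89407622e+00] [-14.98408452  -4.44089057  20.05583391] [-1.07197533  3.0330047  -0.06746983]
```

```bash
python3 -m jog '[[[0,0,-5,0,0,0,0],[0,0,-15,0,0,0,0],[0,0,-30,0,0,0,0],[0,0,-35,0,0,0,0],[0,0,-35,0,0,0,0]]]'; python3 -m jog '[[[0,0,0,0,0,0,0],[0,0,0,0,0,0,0],[0,0,0,0,0,0,0]]]'; python3 - <<'E'
from h import *
o,p,T=wgrab(); print(o['position'],o['tool_rot'],o['force'],o['moment'],o['grip_width'])
save(p,'e.png')
for d in bot.trace('bar_grip',p)[:2]:
    m=d['region']; ys,xs=np.nonzero(m); print(d['conf'],m.sum(),xs.min(),xs.max(),ys.min(),ys.max())
for n in ('scene','side'):
    p=bot.grab_frame(n)
    for q in ['bar_grip','bar_shoulder','bar_nose']:
        for d in bot.spot_point(q,p)[:3]: print(n,q,round(d['conf'],2),np.round(d['xyz'],4))
cv2.imwrite('pics/f.png',cv2.resize(p['img'][120:260,100:300],(800,560),interpolation=2)[:, :, ::-1])
E
```

```text
clock: 4.7
position: [0.4641, 0.3273, 0.2176]
tool_rot: [3.141, -0.0, 1.894]
force: [0.1, 0.5, -3.8]
grip_width: 0.0196
finger_force: 88.3
clock: 5.0
position: [0.4637, 0.3273, 0.2148]
tool_rot: [-3.14, 0.0, 1.894]
force: [-0.6, -0.0, -4.5]
grip_width: 0.0197
finger_force: 88.7
[0.46365916 0.3273075  0.21475492] [-3.14048004e+00  4.09754627e-04  1.89379375e+00] [-0.57520366 -0.04098619 -4.52012466] [ 0.12155716  0.03799582 -0.03174436] 0.01968072235480644
0.87 6751 226 277 179 328
0.6 1063 161 217 0 43
scene bar_grip 0.71 [0.4676 0.33   0.1605]
scene bar_grip 0.46 [0.3563 0.4583 0.0048]
scene bar_shoulder 0.5 [0.3277 0.4803 0.011 ]
scene bar_nose 0.62 [0.2454 0.5214 0.0074]
scene bar_nose 0.23 [ 0.6017 -0.5007  0.0175]
side bar_grip 0.68 [0.4632 0.3236 0.1615]
side bar_grip 0.6 [0.3583 0.4651 0.0089]
side bar_shoulder 0.79 [0.4756 0.283  0.159 ]
side bar_shoulder 0.62 [0.3249 0.4755 0.0042]
side bar_nose 0.78 [0.5169 0.1679 0.1583]
side bar_nose 0.61 [0.2417 0.5265 0.0065]
side bar_nose 0.43 [ 0.7084  0.2951 -0.0038]
```

View pics/f.png

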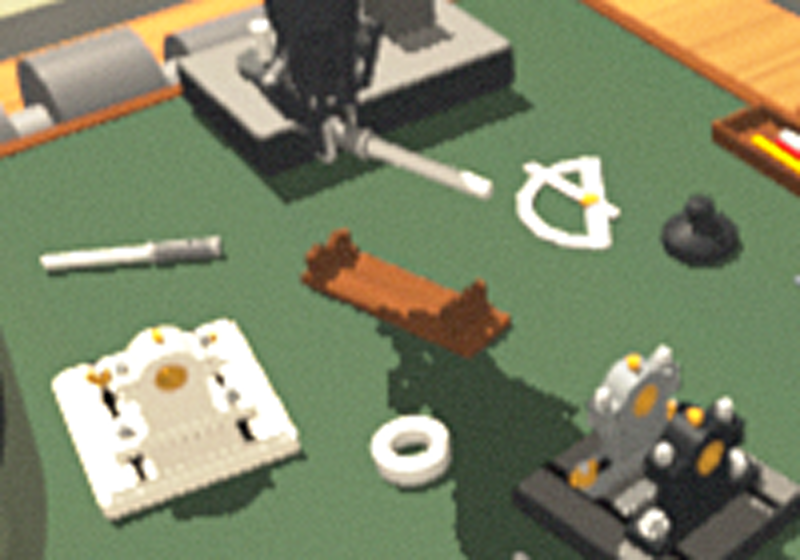

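Gauge is held level and clear. I'll carry it high past the stand so the rearward-looking wrist camera sees the blocks from above.

```bash
python3 -m jog '[[[0,0,-20,0,0,0.137,0],[-30,-3.7,-25,0,0,0,0],[-45,-3.7,0,0,0,0,0],[-45,-3.7,0,0,0,0,0],[-45,-3.7,0,0,0,0,0]]]'; python3 -m jog '[[[-45,-3.7,0,0,0,0,0],[-45,-3.7,0,0,0,0,0],[-45,-3.7,0,0,0,0,0],[-45,-3.7,0,0,0,0,0],[-45,-3.7,0,0,0,0,0]]]';python3 -m jog '[[[-45,-3.7,0,0,0,0,0],[-33,-4,0,0,0,0,0],[0,0,0,0,0,0,0],[0,0,0,0,0,0,0],[0,0,0,0,0,0,0]]]'; python3 - <<'E'
from h import *
o,p,T=wgrab(); print(o['position'],o['tool_rot'],o['force'],o['moment'],o['grip_width'])
for q in ['entry','fixed_bore','stand']:
    for d in bot.spot_point(q,p)[:2]: print(q,round(d['conf'],2),np.round(d['xyz'],4),np.round(wpix(p,T,d['xyz'])))
np.savez('w1.npz',img=p['img'],T=T,K=p['intrinsics'])
cv2.imwrite('pics/g.png',cv2.resize(p['img'],(768,576),interpolation=2)[:, :, ::-1])
E
```

```text
clock: 6.0
position: [0.4799, 0.1611, 0.2607]
tool_rot: [3.141, -0.0, 1.757]
force: [2.2, -1.2, -4.8]
grip_width: 0.0196
finger_force: 88.8
clock: 6.5
position: [0.5034, -0.0636, 0.2606]
tool_rot: [3.141, -0.0, 1.757]
force: [0.9, 0.9, -4.3]
grip_width: 0.0196
finger_force: 88.8
clock: 7.0
position: [0.5103, -0.1391, 0.2603]
tool_rot: [-3.141, -0.0, 1.758]
force: [0.1, -0.4, -4.1]
grip_width: 0.0195
finger_force: 88.7
[ 0.51031649 -0.13912966  0.26031091] [-3.14145696e+00 -4.52325921e-04  1.75770146e+00] [ 0.05161197 -0.35509315 -4.0715964 ] [0.14206891 0.02652686 0.00526802] 0.01950295184693994
entry 0.85 [ 0.3023 -0.3226  0.0822] [ 59. 302.]
entry 0.81 [ 0.4949 -0.0253  0.0892] [259.  57.]
fixed_bore 0.58 [ 0.5104 -0.0906  0.0882] [263. 138.]
stand 0.71 [ 0.5089 -0.0726 -0.0049] [261. 114.]
stand 0.66 [ 0.3113 -0.3724  0.0014] [ 95. 299.]
```

View pics/g.png

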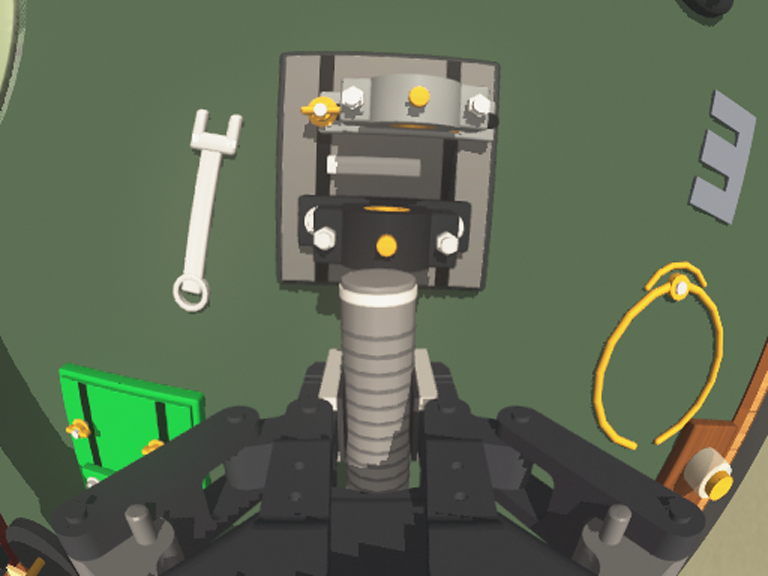

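```bash
python3 - <<'E'
from h import *
d=np.load('w1.npz'); p={'intrinsics':d['K']}; T=d['T']; img=d['img']
hsv=cv2.cvtColor(img,cv2.COLOR_RGB2HSV)
m=cv2.inRange(hsv,(12,150,120),(30,255,255)); n,l,s,c=cv2.connectedComponentsWithStats(m)
for i in range(1,n):
    if s[i,4]>15 and 180<c[i][0]<340 and c[i][1]<190: print('brass',c[i],s[i],np.round(atz(p,T,c[i],.118),4))
# bedplate: green desk vs not
g=cv2.inRange(hsv,(50,60,30),(85,255,130)); 
bw=((g==0)*255).astype(np.uint8); n,l,s,c=cv2.connectedComponentsWithStats(bw[:185]); i=l[110,255]; 
print(s[i])
B=(l==i).astype(np.uint8)
cs=max(cv2.findContours(B,0,1)[0],key=cv2.contourArea)[:,0]
C0=np.array([(188,35),(332,43),(324,193),(185,187)],float)
C=[]
for a in C0: C.append(atz(p,T,a,.024)[:2])
C=np.array(C); print('corners',C.round(4)); print('sides',[np.linalg.norm(C[i]-C[(i+1)%4]) for i in range(4)],'centre',C.mean(0))
print([np.degrees(np.arctan2(*(b-a)[::-1])) for a,b in [(C[1],C[2]),(C[0],C[3])]],[np.degrees(np.arctan2(*(b-a)[::-1]))-90 for a,b in [(C[0],C[1]),(C[3],C[2])]])
# handle axis in picture
E
```

```text
brass [279.  64.] [273  58  13  13 139] [ 0.51   -0.0329  0.118 ]
brass [214.49034749  74.2046332 ] [201  65  26  19 259] [ 0.4668 -0.0484  0.118 ]
brass [273.88  83.64] [267  83  17   2  25] [ 0.5092 -0.0477  0.118 ]
brass [258.12       138.94666667] [243 138  30   3  75] [ 0.5058 -0.0888  0.118 ]
brass [257.16875 163.40625] [251 156  14  15 160] [ 0.5085 -0.1065  0.118 ]
[   90    15   253   170 31936]
corners [[ 0.418  -0.0018]
 [ 0.5655  0.0186]
 [ 0.5916 -0.1414]
 [ 0.4413 -0.1629]]
sides [np.float64(0.14897881600020643), np.float64(0.16211824835212033), np.float64(0.1518202207298133), np.float64(0.16282926114129875)] centre [ 0.50411715 -0.07188523]
[np.float64(-80.73542202294574), np.float64(-81.74095597445293)] [np.float64(-82.16247461319348), np.float64(-81.87682954234266)]
```

```bash
python3 - <<'E'
from h import *
d=np.load('w1.npz'); p={'intrinsics':d['K']}; T=d['T']; img=d['img']; print('cam',T[:3,3])
g=cv2.GaussianBlur(cv2.cvtColor(img,cv2.COLOR_RGB2GRAY),(0,0),1.0).astype(float)
ctl={'L':((188,45),(186,180)),'R':((332,50),(325,185)),'T':((195,35),(325,42)),
     'BF':((200,187),(224,188.5)),'BF2':((282,191),(318,192.5))}
for k,(a,b) in ctl.items():
    a=np.array(a,float);b=np.array(b,float);t=(b-a)/np.linalg.norm(b-a);n=np.array([-t[1],t[0]]);P=[]
    for s in np.linspace(0,1,40):
        q=a+(b-a)*s; w=np.arange(-5,5.01,.25); pts=q+w[:,None]*n
        v=cv2.remap(g.astype(np.float32),pts[:,0].astype(np.float32)[None],pts[:,1].astype(np.float32)[None],1)[0]
        gr=np.abs(np.gradient(v)); P.append(atz(p,T,pts[gr.argmax()],.024)[:2])
    P=np.array(P,np.float32); 
    l=cv2.fitLine(P,cv2.DIST_HUBER,0,.001,.001)[:,0]; an=np.degrees(np.arctan2(l[1],l[0]));
    r=np.abs((P-l[2:])@[-l[1],l[0]]); print(k,an,l[2:],'resid',np.median(r))
# handle edges in tool frame at z=tcp-.054
Ti=T[:3,:3]
for y in range(195,300,12):
    w=g[y,215:290]; gr=np.gradient(w); print(y,215+np.abs(gr[:35]).argmax(),250+np.abs(gr[35:]).argmax(),end='; ')
E
```

```text
cam [ 0.49721388 -0.06825846  0.33057346]
L -81.562515 [ 0.43339583 -0.08731311] resid 0.00017206668
R -81.74295 [ 0.5748155  -0.06345164] resid 0.0003550603
T 8.35544 [0.49373347 0.00718439] resid 0.00025074976
BF 5.542656 [ 0.46863842 -0.15814593] resid 0.0010108978
BF2 8.203991 [ 0.5640905  -0.14373767] resid 0.0004947197
195 226 277; 207 228 275; 219 230 274; 231 230 273; 243 217 287; 255 225 278; 267 224 279; 279 231 268; 291 232 261;
```

```bash
python3 -m jog '[[[20,3,0,0,0,0.041,0],[45,2.5,0,0,0,0,0],[45,2.5,0,0,0,0,0],[45,2.5,0,0,0,0,0],[45,2.5,0,0,0,0,0]]]'; python3 -m jog '[[[45,2,0,0,0,0,0],[45,0,0,0,0,0,0],[9,0,30,0,0,0,0],[0,0,45,0,0,0,0],[0,0,35,0,0,0,0]]]'; python3 -m jog '[[[0,0,0,0,0,0,0],[0,0,0,0,0,0,0],[0,0,0,0,0,0,0]]]'; python3 - <<'E'
from h import *
from scipy.optimize import least_squares
o=bot.observe(); print(o['position'],o['tool_rot'],o['force'])
u=np.array([np.cos(o['tool_rot'][2]+np.pi),np.sin(o['tool_rot'][2]+np.pi),0]); n=np.array([-u[1],u[0],0]); P=o['position']
print('n,u',P@n,P@u)
ims=[]
for nm in ('scene','side'):
    p=bot.grab_frame(nm)
    for q in ['bar_grip','bar_shoulder','bar_nose']:
        for d in bot.spot_point(q,p)[:1]: X=d['xyz']-P; print(nm,q,round(d['conf'],2),np.round([X@u,X@n,X[2]],4))
    d=bot.trace('bar_grip',p)[0]; ys,xs=np.nonzero(d['region']); print(d['conf'],xs.min(),xs.max(),ys.min(),ys.max())
    S=.35 if 0 else 0
    a=proj(p,P+u*.05+[0,0,-.0535]); b=proj(p,P+u*.16+[0,0,-.0535]); t=(b-a)/np.linalg.norm(b-a); m=np.array([-t[1],t[0]])
    pts=np.c_[xs,ys]-a; s=pts@t; k=(s>3)&(s<np.linalg.norm(b-a)-1); off=pts[k]@m
    f=np.polyfit(s[k],off,1); c=proj(p,P+u*.105+[0,0,-.0525])-proj(p,P+u*.105+[0,0,-.0535])
    e=proj(p,P+u*.105+n*.001+[0,0,-.0535])-proj(p,P+u*.105+[0,0,-.0535])
    L=np.linalg.norm(b-a); print('off px near,far',f[1],f[0]*L+f[1],'L',L,'px per mm up',c@m,'px per mm n',e@m)
    r=proj(p,P+u*.05).astype(int); np.save(nm+'.npy',p['img'])
    x0,y0=max(r[0]-70,0),max(r[1]-50,0); ims.append(cv2.resize(p['img'][y0:y0+100,x0:x0+133],(532,400),interpolation=2))
cv2.imwrite('pics/i.png',cv2.resize(np.vstack(ims),(400,600))[:, :, ::-1])
E
```

```text
clock: 7.7
position: [0.4929, 0.062, 0.2606]
tool_rot: [3.141, -0.0, 1.716]
force: [0.7, 0.2, -4.2]
grip_width: 0.0195
finger_force: 88.7
clock: 8.2
position: [0.4805, 0.1592, 0.1488]
tool_rot: [3.141, -0.0, 1.718]
force: [0.5, 1.0, -4.7]
grip_width: 0.0196
finger_force: 88.8
clock: 8.5
position: [0.482, 0.1584, 0.1522]
tool_rot: [3.139, -0.001, 1.716]
force: [-0.5, -0.2, -3.3]
grip_width: 0.0196
finger_force: 88.7
[0.48195382 0.15835073 0.15223178] [ 3.13923097e+00 -6.80814779e-04  1.71566024e+00] [-0.51320984 -0.22827481 -3.3125658 ]
n,u 0.4997647841202839 -0.08711832016563442
scene bar_grip 0.68 [ 0.0011  0.0037 -0.0542]
scene bar_shoulder 0.88 [ 0.0428  0.0013 -0.053 ]
scene bar_nose 0.55 [-0.3925 -0.1848 -0.1478]
0.65 313 378 187 211Traceback (most recent call last):
  File "<stdin>", line 15, in <module>
    raise TypeError("expected non-empty vector for x")
TypeError: expected non-empty vector for x
```

```bash
python3 - <<'E'
from h import *
o=bot.observe(); P=o['position']; y=o['tool_rot'][2]+np.pi; u=np.array([np.cos(y),np.sin(y),0]); n=np.array([-u[1],u[0],0])
ims=[]
for nm in ('scene','side'):
    p=bot.grab_frame(nm)
    for q in ['bar_grip','bar_shoulder','bar_nose']:
        for d in bot.spot_point(q,p)[:3]:
            X=d['xyz']-P
            if abs(X@n)<.02: print(nm,q,round(d['conf'],2),np.round([X@u,X@n,X[2]],4))
    ax=lambda s,dn=0,dz=0: proj(p,P+u*s+n*dn+[0,0,-.0535+dz])
    a,b=ax(.05),ax(.16); L=np.linalg.norm(b-a); t=(b-a)/L; m=np.array([-t[1],t[0]]); print(nm,'a,b',a,b)
    for d in bot.trace('bar_grip',p)[:3]:
        ys,xs=np.nonzero(d['region']); pts=np.c_[xs,ys]-a; s=pts@t; off=pts@m; k=(s>2)&(s<L-1)&(abs(off)<8)
        if k.sum()<20: continue
        f=np.polyfit(s[k],off[k],1); print(' off px near,far',f[1],f[0]*L+f[1],'L',L,k.sum(),'px/mm up',(ax(.1,0,.001)-ax(.1))@m,'n',(ax(.1,.001)-ax(.1))@m)
    r=ax(.12).astype(int); x0,y0=max(r[0]-60,0),max(r[1]-45,0); ims.append(cv2.resize(p['img'][y0:y0+90,x0:x0+120],(400,300),interpolation=2))
cv2.imwrite('pics/i.png',np.vstack(ims)[:, :, ::-1])
E
```

```text
scene bar_grip 0.64 [-0.0013  0.0021 -0.0555]
scene bar_shoulder 0.53 [ 0.0386  0.0061 -0.0534]
scene bar_nose 0.89 [ 0.1716  0.0009 -0.0577]
scene bar_nose 0.35 [ 0.0402  0.0047 -0.05  ]
scene a,b [293.45865417 174.79680081] [256.45826333 176.47318576]
 off px near,far -0.2838158301261933 -0.8295505925193767 L 37.03834754225233 161 px/mm up 0.2847907762565608 n -0.18344755587848716
side bar_grip 0.71 [ 0.0028 -0.004  -0.0569]
side bar_shoulder 0.62 [ 0.0448  0.0006 -0.0533]
side bar_nose 0.64 [ 0.1702  0.001  -0.0576]
side a,b [226.11958546 195.09194604] [250.40425296 210.34224982]
 off px near,far -0.07555501170108454 0.11957569000923836 L 28.67606739276183 101 px/mm up -0.20201857808696608 n -0.24949360401568624
```

View pics/i.png

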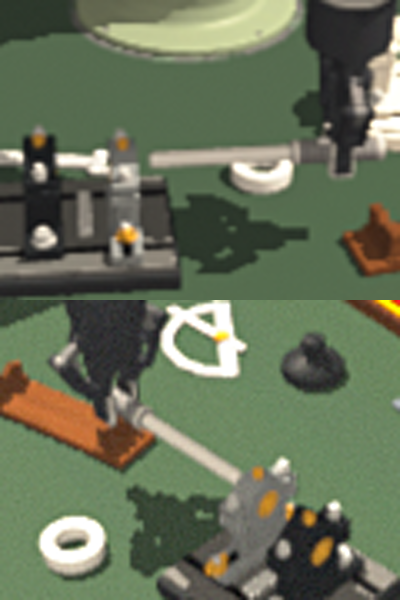

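```bash
cat > s.py <<'E'
from h import *
o=bot.observe(); P=o['position']; y=1.7165+np.pi; u=np.array([np.cos(y),np.sin(y),0]); n=np.array([-u[1],u[0],0]); F=o['force'];M=o['moment']
print('u %.4f n %.4f z %.4f'%(P@u,P@n,P[2]),'F u,n,z',np.round([F@u,F@n,F[2]],1),'M',np.round([M@u,M@n,M[2]],2),'rot',np.round(o['tool_rot'],4),o['clock'])
E
python3 -m jog '[[[0,0,6,0,-0.013,0,0],[0,0,6.5,0,0,0,0],[-4,0,0,0,0,0,0],[-4,0,0,0,0,0,0],[0,0,0,0,0,0,0]]]'>/dev/null; python3 -m jog '[[[0,0,0,0,0,0,0],[0,0,0,0,0,0,0]]]'>/dev/null; python3 s.py; python3 -m jog '[[[-2,0,0,0,0,0,0],[-1,0,0,0,0,0,0],[0,0,0,0,0,0,0]]]'>/dev/null; python3 s.py;python3 -m jog '[[[-2,0,0,0,0,0,0],[-1,0,0,0,0,0,0],[0,0,0,0,0,0,0]]]'>/dev/null; python3 s.py
```

```text
u -0.0785 n 0.4991 z 0.1382 F u,n,z [ 0.5 -0.5 -4.1] M [0.02 0.12 0.01] rot [3.1413 0.0128 1.7156] 9.95
u -0.0752 n 0.4990 z 0.1381 F u,n,z [ 1.2 -0.2 -4. ] M [0.02 0.16 0.02] rot [3.1416 0.0131 1.7155] 10.25
u -0.0722 n 0.4990 z 0.1381 F u,n,z [-1.7  0.8 -2.9] M [0.04 0.63 0.05] rot [3.1415 0.0131 1.7155] 10.55
```

```bash
for i in 1 2 3; do python3 -m jog '[[[0,0,0,0,0,0,0]]]'>/dev/null; python3 s.py; done; python3 -m jog '[[[-1,0,0,0,0,0,0],[0,0,0,0,0,0,0]]]'>/dev/null; python3 s.py;
```

```text
u -0.0724 n 0.4990 z 0.1381 F u,n,z [ 2.3  1.1 -4.4] M [ 0.05 -0.25 -0.  ] rot [3.1416 0.013  1.7157] 10.65
u -0.0725 n 0.4990 z 0.1381 F u,n,z [-1.4  0.3 -2.7] M [-0.02  0.41  0.1 ] rot [3.1415 0.013  1.7157] 10.75
u -0.0725 n 0.4990 z 0.1381 F u,n,z [ 1.2 -0.4 -4.6] M [0.05 0.03 0.02] rot [-3.1416  0.013   1.7159] 10.85
u -0.0713 n 0.4990 z 0.1381 F u,n,z [ 1.2 -0.5 -4.3] M [-0.03  0.22  0.07] rot [3.1415 0.0131 1.7157] 11.05
```

```bash
for i in 1; do python3 -m jog '[[[-1,0,0,0,0,0,0],[-1,0,0,0,0,0,0],[0,0,0,0,0,0,0],[0,0,0,0,0,0,0]]]'>/dev/null; python3 s.py; python3 -m jog '[[[-1,0,0,0,0,0,0],[-1,0,0,0,0,0,0],[0,0,0,0,0,0,0],[0,0,0,0,0,0,0]]]'>/dev/null; python3 s.py;  python3 -m jog '[[[-1,0,0,0,0,0,0],[-1,0,0,0,0,0,0],[0,0,0,0,0,0,0],[0,0,0,0,0,0,0]]]'>/dev/null; python3 s.py; done
```

```text
u -0.0694 n 0.4990 z 0.1381 F u,n,z [ 0.2  0.4 -2.8] M [0.1  0.22 0.07] rot [3.1416 0.013  1.7157] 11.45
u -0.0674 n 0.4990 z 0.1381 F u,n,z [ 1.5 -0.1 -5.1] M [ 0.09 -0.06  0.1 ] rot [-3.1416  0.013   1.7157] 11.85
u -0.0654 n 0.4989 z 0.1382 F u,n,z [ 2.2  0.3 -4. ] M [ 0.09 -0.31  0.02] rot [-3.1416  0.013   1.7157] 12.25
```

```bash
J='python3 -m jog'; python3 -m jog '[[[-1.5,0,0,0,0,0,0],[-1.5,0,0,0,0,0,0],[0,0,0,0,0,0,0],[0,0,0,0,0,0,0]]]'>/dev/null; python3 s.py; python3 -m jog '[[[-1.5,0,0,0,0,0,0],[-1.5,0,0,0,0,0,0],[0,0,0,0,0,0,0],[0,0,0,0,0,0,0]]]'>/dev/null; python3 s.py;  python3 -m jog '[[[-1.5,0,0,0,0,0,0],[-1.5,0,0,0,0,0,0],[0,0,0,0,0,0,0],[0,0,0,0,0,0,0]]]'>/dev/null; python3 s.py; python3 -m jog '[[[-1.5,0,0,0,0,0,0],[-1.5,0,0,0,0,0,0],[0,0,0,0,0,0,0],[0,0,0,0,0,0,0]]]'>/dev/null; python3 s.py
python3 - <<'E'
from h import *
o=bot.observe(); P=o['position']; ims=[]
for nm in ('scene','side'):
    p=bot.grab_frame(nm)
    r=proj(p,[.497,-.02,.086]).astype(int); x0,y0=max(r[0]-40,0),max(r[1]-36,0); ims.append(cv2.resize(p['img'][y0:y0+72,x0:x0+96],(400,300),interpolation=2))
cv2.imwrite('pics/j.png',np.vstack(ims)[:, :, ::-1])
E
```

```text
u -0.0624 n 0.4990 z 0.1382 F u,n,z [ 0.7  0.1 -3.7] M [ 0.13 -0.35 -0.01] rot [-3.1416  0.013   1.7156] 12.65
u -0.0594 n 0.4990 z 0.1383 F u,n,z [-0.8  0.9 -4.1] M [ 0.08 -0.06  0.1 ] rot [3.1416 0.013  1.7157] 13.05
u -0.0564 n 0.4990 z 0.1383 F u,n,z [-1.8  0.5 -3.1] M [0.09 0.57 0.08] rot [3.1415 0.013  1.7157] 13.45
u -0.0534 n 0.4990 z 0.1383 F u,n,z [ 0.2  1.  -4.2] M [0.05 0.58 0.11] rot [3.1415 0.013  1.7157] 13.85
```

View pics/j.png

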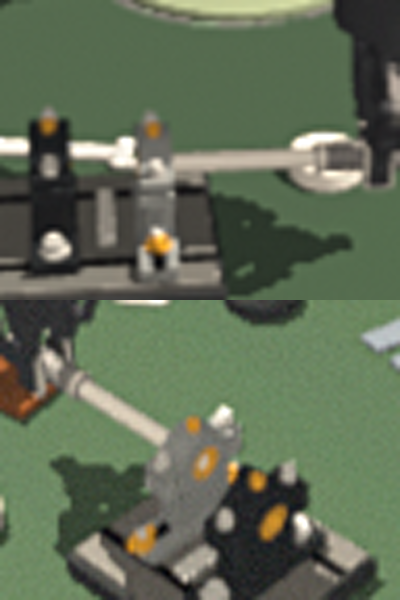

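```bash
python3 -m jog '[[[0,-1,0,0,0,0,0],[0,-1,0,0,0,0,0],[0,-1,0,0,0,0,0],[0,0,0,0,0,0,0]]]'>/dev/null; python3 s.py; python3 -m jog '[[[0,-1,0,0,0,0,0],[0,-1,0,0,0,0,0],[0,-1,0,0,0,0,0],[0,0,0,0,0,0,0]]]'>/dev/null; python3 s.py;  python3 -m jog '[[[0,-1,0,0,0,0,0],[0,-1,0,0,0,0,0],[0,-1,0,0,0,0,0],[0,0,0,0,0,0,0]]]'>/dev/null; python3 s.py; python3 -m jog '[[[0,-1,0,0,0,0,0],[0,-1,0,0,0,0,0],[0,-0.5,0,0,0,0,0],[0,0,0,0,0,0,0]]]'>/dev/null; python3 s.py
```

```text
u -0.0535 n 0.4962 z 0.1385 F u,n,z [ 0.1  4.1 -4. ] M [ 0.81 -0.05  0.61] rot [3.1409 0.013  1.7162] 14.35
u -0.0535 n 0.4928 z 0.1383 F u,n,z [-0.3  3.7 -3.8] M [0.82 0.35 0.6 ] rot [-3.1415  0.013   1.7158] 14.75
u -0.0535 n 0.4898 z 0.1383 F u,n,z [-0.3  3.7 -3.3] M [ 0.81 -0.05  0.59] rot [-3.1414  0.013   1.7157] 15.15
u -0.0534 n 0.4873 z 0.1383 F u,n,z [ 0.5  3.  -4. ] M [0.82 0.16 0.6 ] rot [-3.1414  0.013   1.7157] 15.55
```

```bash
python3 -m jog '[[[0,0.4,0,0,0,0,0],[-5,0,0,0,0,0,0],[-5,0,0,0,0,0,0],[0,0,0,0,0,0,0],[0,0,0,0,0,0,0]]]'>/dev/null; python3 s.py; python3 -m jog '[[[-5,0,0,0,0,0,0],[-5,0,0,0,0,0,0],[0,0,0,0,0,0,0],[0,0,0,0,0,0,0]]]'>/dev/null; python3 s.py; python3 -m jog '[[[-5,0,0,0,0,0,0],[-5,0,0,0,0,0,0],[0,0,0,0,0,0,0],[0,0,0,0,0,0,0]]]'>/dev/null; python3 s.py;python3 -m jog '[[[-5,0,0,0,0,0,0],[-5,0,0,0,0,0,0],[0,0,0,0,0,0,0],[0,0,0,0,0,0,0]]]'>/dev/null; python3 s.py
```

```text
u -0.0431 n 0.4879 z 0.1385 F u,n,z [ 0.3  2.9 -3.6] M [ 0.72 -0.13  0.47] rot [-3.1416  0.0131  1.715 ] 16.05
u -0.0332 n 0.4879 z 0.1386 F u,n,z [-0.8  3.7 -3.5] M [0.74 0.33 0.56] rot [3.1415 0.0131 1.7153] 16.45
u -0.0232 n 0.4878 z 0.1387 F u,n,z [-0.6  4.  -4. ] M [0.72 0.31 0.5 ] rot [-3.1415  0.0131  1.7152] 16.85
u -0.0132 n 0.4878 z 0.1389 F u,n,z [-1.1  3.4 -4.3] M [0.75 0.13 0.41] rot [3.1416 0.0131 1.7152] 17.25
```

```bash
python3 -m jog '[[[-3,0,0,0,0,0,0],[-3,0,0,0,0,0,0],[0,0,0,0,0,0,0],[0,0,0,0,0,0,0]]]'>/dev/null; python3 s.py; python3 -m jog '[[[-1.5,0,0,0,0,0,0],[-1.5,0,0,0,0,0,0],[0,0,0,0,0,0,0],[0,0,0,0,0,0,0]]]'>/dev/null; python3 s.py;python3 -m jog '[[[-1,0,0,0,0,0,0],[-1,0,0,0,0,0,0],[0,0,0,0,0,0,0],[0,0,0,0,0,0,0]]]'>/dev/null; python3 s.py;python3 -m jog '[[[-1,0,0,0,0,0,0],[0,0,0,0,0,0,0],[0,0,0,0,0,0,0]]]'>/dev/null; python3 s.py;python3 -m jog '[[[-1,0,0,0,0,0,0],[0,0,0,0,0,0,0],[0,0,0,0,0,0,0]]]'>/dev/null; python3 s.py
```

```text
u -0.0073 n 0.4878 z 0.1389 F u,n,z [ 0.4  4.2 -4.4] M [ 0.77 -0.11  0.36] rot [3.1416 0.0131 1.7155] 17.65
u -0.0044 n 0.4878 z 0.1390 F u,n,z [ 0.5  4.2 -4. ] M [0.75 0.26 0.43] rot [-3.1416  0.0131  1.7157] 18.05
u -0.0023 n 0.4877 z 0.1390 F u,n,z [-0.5  3.7 -4. ] M [0.59 0.26 0.27] rot [-3.1414  0.0131  1.7155] 18.45
u -0.0013 n 0.4878 z 0.1390 F u,n,z [ 0.5  3.8 -5.2] M [ 0.57 -0.07  0.24] rot [-3.1414  0.0131  1.7155] 18.75
u -0.0004 n 0.4878 z 0.1390 F u,n,z [ 0.5  3.  -5.2] M [ 0.5  -0.07  0.22] rot [-3.1415  0.0131  1.7156] 19.05
```

```bash
python3 -m jog '[[[-1,0,0,0,0,0,0],[-1,0,0,0,0,0,0],[0,0,0,0,0,0,0],[0,0,0,0,0,0,0]]]'>/dev/null; python3 s.py; python3 -m jog '[[[-1,0,0,0,0,0,0],[-1,0,0,0,0,0,0],[0,0,0,0,0,0,0],[0,0,0,0,0,0,0]]]'>/dev/null; python3 s.py;python3 -m jog '[[[-1,0,0,0,0,0,0],[-1,0,0,0,0,0,0],[0,0,0,0,0,0,0],[0,0,0,0,0,0,0]]]'>/dev/null; python3 s.py;python3 -m jog '[[[-1,0,0,0,0,0,0],[-1,0,0,0,0,0,0],[0,0,0,0,0,0,0],[0,0,0,0,0,0,0]]]'>/dev/null; python3 s.py;python3 -m jog '[[[-1,0,0,0,0,0,0],[-1,0,0,0,0,0,0],[0,0,0,0,0,0,0],[0,0,0,0,0,0,0]]]'>/dev/null; python3 s.py
```

```text
u 0.0017 n 0.4878 z 0.1390 F u,n,z [-0.4  2.3 -3.9] M [ 0.57 -0.06  0.26] rot [-3.1415  0.0131  1.7156] 19.45
u 0.0037 n 0.4878 z 0.1391 F u,n,z [ 0.8  2.  -3.9] M [0.52 0.15 0.18] rot [3.1416 0.0131 1.7157] 19.85
u 0.0056 n 0.4878 z 0.1391 F u,n,z [ 0.8  3.4 -4. ] M [0.56 0.06 0.22] rot [-3.1416  0.0131  1.7156] 20.25
u 0.0075 n 0.4878 z 0.1391 F u,n,z [-1.4  2.7 -4.5] M [0.57 0.4  0.19] rot [3.1416 0.013  1.7158] 20.65
u 0.0096 n 0.4878 z 0.1392 F u,n,z [-2.2  3.4 -4.1] M [0.57 0.6  0.24] rot [3.1416 0.013  1.7157] 21.05
```

```bash
python3 -m jog '[[[-2,0,0,0,0,0,0],[-2,0,0,0,0,0,0],[-2,0,0,0,0,0,0],[0,0,0,0,0,0,0],[0,0,0,0,0,0,0]]]'>/dev/null; python3 s.py; python3 -m jog '[[[-2,0,0,0,0,0,0],[-2,0,0,0,0,0,0],[-2,0,0,0,0,0,0],[0,0,0,0,0,0,0],[0,0,0,0,0,0,0]]]'>/dev/null; python3 s.py;python3 -m jog '[[[-2,0,0,0,0,0,0],[-2,0,0,0,0,0,0],[-2,0,0,0,0,0,0],[0,0,0,0,0,0,0],[0,0,0,0,0,0,0]]]'>/dev/null; python3 s.py;python3 -m jog '[[[-2,0,0,0,0,0,0],[-2,0,0,0,0,0,0],[-2,0,0,0,0,0,0],[0,0,0,0,0,0,0],[0,0,0,0,0,0,0]]]'>/dev/null; python3 s.py;
```

```text
u 0.0160 n 0.4878 z 0.1392 F u,n,z [ 1.3  2.2 -3.8] M [ 0.67 -0.07  0.24] rot [3.1415 0.0134 1.7153] 21.55
u 0.0218 n 0.4878 z 0.1393 F u,n,z [ 0.3  3.1 -3.5] M [0.66 0.11 0.24] rot [3.1416 0.0133 1.7155] 22.05
u 0.0279 n 0.4878 z 0.1394 F u,n,z [ 0.6  3.  -4.1] M [0.73 0.01 0.25] rot [3.1415 0.0133 1.7154] 22.55
u 0.0338 n 0.4878 z 0.1395 F u,n,z [ 1.   4.1 -4.1] M [0.72 0.07 0.24] rot [3.1415 0.0133 1.7154] 23.05
```

```bash
python3 -m jog '[[[-2,0,0.03,0,0,0,0],[-2,0,0.03,0,0,0,0],[-2,0,0.03,0,0,0,0],[0,0,0,0,0,0,0],[0,0,0,0,0,0,0]]]'>/dev/null; python3 s.py; python3 -m jog '[[[-2,0,0.03,0,0,0,0],[-2,0,0.03,0,0,0,0],[-2,0,0.03,0,0,0,0],[0,0,0,0,0,0,0],[0,0,0,0,0,0,0]]]'>/dev/null; python3 s.py;python3 -m jog '[[[-1,0,0,0,0,0,0],[-1,0,0,0,0,0,0],[0,0,0,0,0,0,0],[0,0,0,0,0,0,0]]]'>/dev/null; python3 s.py;python3 -m jog '[[[-1,0,0,0,0,0,0],[0,0,0,0,0,0,0],[0,0,0,0,0,0,0]]]'>/dev/null; python3 s.py;
```

```text
u 0.0399 n 0.4878 z 0.1395 F u,n,z [ 0.6  2.5 -4.8] M [0.71 0.02 0.22] rot [3.1415 0.0133 1.7154] 23.55
u 0.0459 n 0.4878 z 0.1394 F u,n,z [ 0.8  3.7 -5. ] M [0.8  0.02 0.24] rot [3.1415 0.0133 1.7154] 24.05
u 0.0476 n 0.4878 z 0.1395 F u,n,z [-1.9  3.9 -3.5] M [0.8  0.52 0.22] rot [3.1415 0.0131 1.7157] 24.45
u 0.0486 n 0.4878 z 0.1395 F u,n,z [-1.6  3.6 -4.3] M [0.83 0.56 0.19] rot [-3.1415  0.0131  1.7157] 24.75
```

Expected home at about u = 0.052; I'll go in 1 mm steps until the shoulder pushes back.

```bash
for k in 1; do python3 -m jog '[[[-1,0,0,0,0,0,0],[0,0,0,0,0,0,0],[0,0,0,0,0,0,0]]]'>/dev/null; python3 s.py;python3 -m jog '[[[-1,0,0,0,0,0,0],[0,0,0,0,0,0,0],[0,0,0,0,0,0,0]]]'>/dev/null; python3 s.py;python3 -m jog '[[[-1,0,0,0,0,0,0],[0,0,0,0,0,0,0],[0,0,0,0,0,0,0]]]'>/dev/null; python3 s.py; done
```

```text
u 0.0496 n 0.4878 z 0.1395 F u,n,z [-1.7  4.3 -4.1] M [0.79 0.46 0.21] rot [3.1416 0.0131 1.7157] 25.05
u 0.0499 n 0.4878 z 0.1395 F u,n,z [-6.8  3.1 -3.2] M [0.72 1.65 0.16] rot [-3.1414  0.0123  1.7164] 25.35
u 0.0500 n 0.4878 z 0.1395 F u,n,z [-13.4   4.2  -3.1] M [0.64 2.9  0.1 ] rot [-3.1412  0.0113  1.7171] 25.65
```

```bash
python3 -m jog '[[[1.3,0.3,0,0,0,0,0],[0,0,0,0,0,0,0],[0,0,0,0,0,0,0]]]'>/dev/null; python3 s.py
python3 - <<'E'
from h import *
ims=[]
for nm in ('scene','side'):
    p=bot.grab_frame(nm)
    for q in ['bar_shoulder','bar_nose','entry','fixed_bore']:
        for d in bot.spot_point(q,p)[:3]:
            if np.hypot(*(d['xyz'][:2]-[.505,-.09]))<.12: print(nm,q,round(d['conf'],2),np.round(d['xyz'],4))
    r=proj(p,[.497,-.04,.086]).astype(int); x0,y0=max(r[0]-48,0),max(r[1]-36,0); ims.append(cv2.resize(p['img'][y0:y0+72,x0:x0+96],(400,300),interpolation=2))
cv2.imwrite('pics/k.png',np.vstack(ims)[:, :, ::-1])
E
```

```text
u 0.0499 n 0.4879 z 0.1394 F u,n,z [-5.7  3.  -3.2] M [0.48 1.44 0.05] rot [-3.141   0.0125  1.716 ] 25.95Traceback (most recent call last):
  File "<stdin>", line 7, in <module>
TypeError: unsupported operand type(s) for -: 'list' and 'list'
```

```bash
python3 - <<'E'
from h import *
ims=[]
for nm in ('scene','side'):
    p=bot.grab_frame(nm)
    for q in ['bar_shoulder','bar_nose','entry','fixed_bore']:
        for d in bot.spot_point(q,p)[:3]:
            X=np.array(d['xyz'])
            if np.hypot(*(X[:2]-[.505,-.09]))<.12: print(nm,q,round(d['conf'],2),np.round(X,4))
    r=proj(p,[.497,-.04,.086]).astype(int); x0,y0=max(r[0]-48,0),max(r[1]-36,0); ims.append(cv2.resize(p['img'][y0:y0+72,x0:x0+96],(400,300),interpolation=2))
cv2.imwrite('pics/k.png',np.vstack(ims)[:, :, ::-1])
E
```

```text
scene bar_shoulder 0.81 [ 0.4992 -0.0175  0.0858]
scene bar_nose 0.58 [ 0.5188 -0.1508  0.0858]
scene entry 0.59 [ 0.4912 -0.019   0.0825]
scene fixed_bore 0.64 [ 0.505  -0.0901  0.0811]
side bar_shoulder 0.64 [ 0.4959 -0.0255  0.0886]
side bar_nose 0.49 [ 0.5155 -0.1454  0.087 ]
side entry 0.83 [ 0.4948 -0.02    0.0845]
side fixed_bore 0.82 [ 0.5101 -0.0918  0.0872]
```

View pics/k.png

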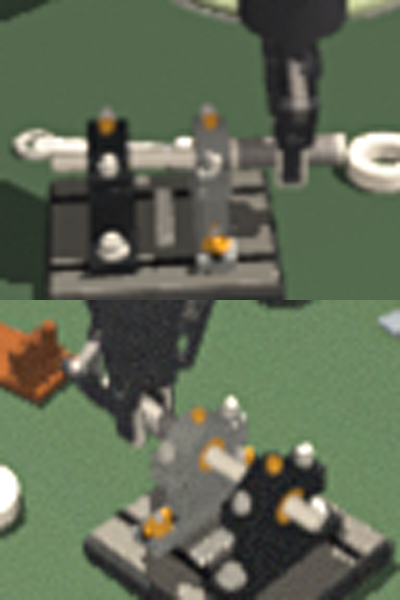

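The gauge passes through both bores and the shoulder is against the grey block. I'll relieve the push, open, check, then withdraw straight up.

```bash
python3 -m jog '[[[0.4,0.2,0.3,0,0,0,0],[0,0,0,0,0,0,0],[0,0,0,0,0,0,0.4],[0,0,0,0,0,0,0.7],[0,0,0,0,0,0,1]]]'; python3 -m jog '[[[0,0,0,0,0,0,1],[0,0,0,0,0,0,1],[0,0,0,0,0,0,1]]]'; python3 -m jog '[[[0,0,-10,0,0,0,1],[0,0,-25,0,0,0,1],[0,0,-40,0,0,0,1],[0,0,-40,0,0,0,1],[40,0,-20,0,0,0,1]]]'; python3 -m jog '[[[0,0,0,0,0,0,1],[0,0,0,0,0,0,1],[0,0,0,0,0,0,1],[0,0,0,0,0,0,1]]]'; python3 - <<'E'
from h import *
ims=[]
for nm in ('scene','side'):
    p=bot.grab_frame(nm)
    for q in ['bar_shoulder','bar_nose','entry','fixed_bore']:
        for d in bot.spot_point(q,p)[:3]:
            X=np.array(d['xyz'])
            if np.hypot(*(X[:2]-[.505,-.09]))<.12: print(nm,q,round(d['conf'],2),np.round(X,4))
    r=proj(p,[.497,-.04,.086]).astype(int); x0,y0=max(r[0]-48,0),max(r[1]-36,0); ims.append(cv2.resize(p['img'][y0:y0+72,x0:x0+96],(400,300),interpolation=2))
o,p,T=wgrab(); w=cv2.resize(p['img'],(400,300)); ims[0:0]=[]
cv2.imwrite('pics/l.png',np.hstack([np.vstack(ims),cv2.resize(p['img'][130:384,100:400],(400,340)) if 0 else np.vstack([w,w*0])])[:, :, ::-1])
E
```

```text
clock: 27.05
position: [0.4903, 0.0212, 0.1392]
tool_rot: [-3.141, 0.013, 1.715]
force: [0.2, 0.1, -0.1]
grip_width: 0.0622
finger_force: 0.0
clock: 27.35
position: [0.4903, 0.0215, 0.1392]
tool_rot: [-3.142, 0.013, 1.716]
force: [-0.4, 0.1, -0.0]
grip_width: 0.0854
finger_force: 0.0
clock: 27.85
position: [0.4853, 0.0594, 0.2776]
tool_rot: [3.137, 0.014, 1.709]
force: [1.3, 1.4, -0.1]
grip_width: 0.0855
finger_force: 0.0
clock: 28.25
position: [0.4841, 0.0621, 0.2732]
tool_rot: [-3.141, 0.013, 1.715]
force: [0.2, -0.4, -1.2]
grip_width: 0.0854
finger_force: 0.0
scene bar_shoulder 0.54 [ 0.5005 -0.0167  0.086 ]
scene bar_nose 0.59 [ 0.5163 -0.1523  0.0848]
scene entry 0.77 [ 0.4891 -0.024   0.0855]
scene entry 0.31 [ 0.5163 -0.1492  0.0894]
scene fixed_bore 0.75 [ 0.5051 -0.0909  0.0848]
side bar_shoulder 0.53 [ 0.4956 -0.0227  0.0879]
side bar_nose 0.77 [ 0.5146 -0.1436  0.0901]
side entry 0.78 [ 0.4976 -0.0187  0.0829]
side fixed_bore 0.61 [ 0.5072 -0.0911  0.0862]
```

View pics/l.png

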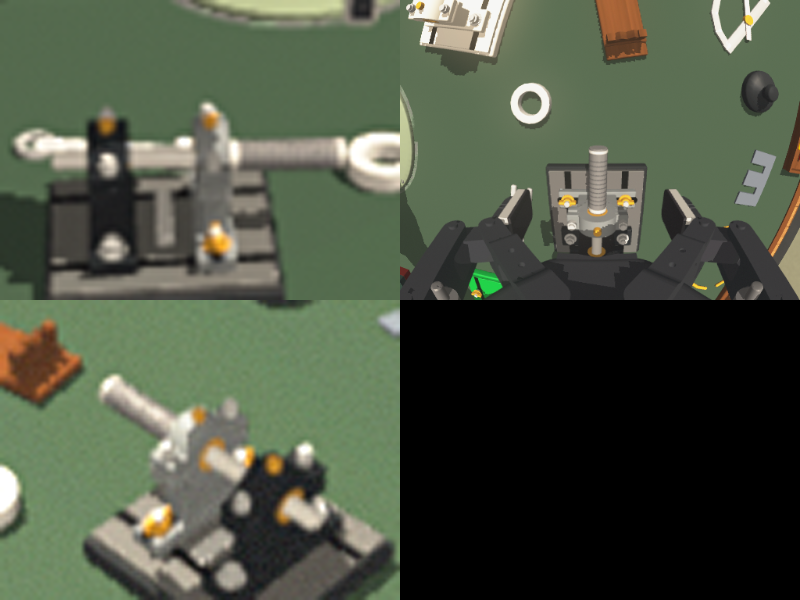

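```bash
python3 -c "
from workcell import bot
print(bot.job_done())"
```

```text
the job is handed in; nothing more can be done
None
```

The gauge is through both blocks with its shoulder against the grey block and has been released; I handed the job in at about 28 s, but no verdict came back (highest measured push about 13 N, and I touched nothing else on the desk).

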